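# Load the lamp bay with a nested stack of sample cups

### The arm

A 6-joint arm with a two-finger parallel gripper is mounted at the origin on the work surface; the furniture and walls round the work are solid. World frame = base frame: x ahead of the robot, y to its left, z up, the work surface at z = 0. Lengths are in m, angles in degrees, forces in N, time in s.
With the tool pointing down it reaches from about 0.35 to 0.85 m from the base axis. Payload 8.1 kg.
Tool frame: the origin (TCP) lies at the very end of the fingers, on their centre line; the grasp point (between the pads) lies 19 mm behind it; z points along the fingers, y is the line along which they close (so a half turn about z gives the same grasp; the last joint's range is limited). The gripper opens to 93 mm and grips with 3 to 60 N. Pads are 15 mm wide; open, the fingers measure 128 mm over their backs; the gripper's body (75 mm by 188 mm) begins 65 mm behind the grasp point.
Start: joints at [-74.794, 7.471, 85.268, -0, 87.261, -4.893], TCP at [0.206, -0.563, 0.219] pointing down, gripper open.
Joint ranges: [-169.43, 169.43], [-51.17, 129.36], [1.28, 143.12], [-76.62, 256.62], [0, 156.53], [-152.29, 152.29]. Speed limits (degrees/s): [136.94, 136.94, 159.86, 180, 180, 180].

### API

Orientations are given as [roll, pitch, yaw] about the fixed x, y, z axes, in that order (R = Rz(yaw) Ry(pitch) Rx(roll)).
In Python, from station import manip gives the robot as it stands. The module is installed in compiled form; this text tells all that it offers.
- The arm moves only by the tool move_arm, never from a script. Its argument "series" is a list of rows, each an object with "translation": the shift along the tool's x, y, z in m, a list of three; "twist": the turn, a rotation vector about the tool's x, y, z in rad, a list of three. A call has 1 to 20 rows; each row is the pose to reach, as a shift and turn from the pose commanded when the call began, along the tool's axes at that moment; what a row does not reach only later rows make up. A row lasts 1/10 s, in which the tool goes at most 50 mm and 8.59 degrees, less where a joint would pass 70% of its speed; a pose out of reach is approached as far as the arm can. A call with a gripper value outside its range is refused whole. "gripper" is the opening, from 0 (shut) to 1 (fully open), set as the call begins (left out, the last holds). The fingers move at their own pace and stop on an object; the grip force is fixed at half the most. Time passes only in rows, so rows that repeat a pose let the fingers close. It gives the time, the measured TCP pose, the force, the opening and the grip force at its end, in the units of the state.
- manip.sense(): the state, without advancing time (a new reading comes with each control period).
- manip.get_image(name): name is "scene" or "top" or "wrist"; returns (picture, depth): 480x640x3 uint8, red, green, blue; 480x640 float32, m along the optical axis (not along the pixel's ray), 0 where there is no reading.
- manip.camera_model(name): a dict with "intrinsics" (3x3 intrinsics, pixels), "R" (3x3) and "t" (3): a world point X has camera coordinates R X + t; the wrist camera has in their place "tool_from_camera" (4x4, takes a point from camera to tool coordinates, whose origin is the TCP and whose axes are the flange's). Camera axes: x right, y down, z forward; pixel columns grow to the right and rows downward; lengths in m; the calibration is good to about 2 mm. A picture is of the moment at which its call begins: read the wrist's pose just before it. camera_model takes no time and is no camera call.
- manip.sign_off(): hands the job in; it is judged then, once.
The state is a dict: "time": time; "qpos": joint angles; "qvel": joint speeds; "effort": joint torques, N m; "ee_pos": TCP position; "eef_rot": TCP orientation; "force": force on the tool from outside, world axes, zero at the start; "wrist_torque": the same for the moment, N m; "width": finger opening in m; "grasp_force": force on a finger pad.
Only numpy, scipy, OpenCV 4.12 (cv2) and the standard library are available. Lean on these libraries where they do the work, as an engineer would, in place of code of your own. Each camera call takes 0.05 s, during which the arm holds its last target. There are 200 camera calls.

### The job

Slide the empty carriage out of the lamp bay, back against its loading stop, and nest all the coloured cups that are on the bench upright into one another in a single stack on the carriage's white holder cup, in any order. Then push the loaded carriage along its centre line (it binds if pushed off-centre) fully home between the lamps, with the stack still properly nested, and press the green start button right down and let go. Leave the brown bottle and the specimen jar alone.

Things in the scene. Friction and masses are not known exactly. Their poses are not given: they have to be found in the camera images.
- seat (a point): centre of the mouth (rim plane) of the white holder cup fixed on the carriage deck, 68 mm above the bench; z up. Holder bore 51 mm, 32 mm deep, outside 58 mm. Its frame moves with the carriage
- bar_mid (a point): middle of the carriage's push bar (orange collar, 17 mm diameter, 26 mm long), 85 mm above the bench and 118 mm behind the seat (on the loading-stop side). The steel bar, 14 mm thick and 108 mm long, lies crosswise to the rail on an upright at each end; the deck below it is 36 mm high. Frame: x along the bar, -y is the direction of travel towards home, z up
- carriage (a joint): travel of the grey carriage (92 x 190 mm) on the rail: 0 m = against the loading stop, 0.200 m = fully home between the lamps. About 2 N friction; stays where left. The deck can skew up to 2 degrees about a point under the bar: pushed either way within 12 mm of the bar's middle it runs freely, over about 25 mm off it skews and binds fast; it frees itself when let go
- start (a joint): green start button (34 mm across) on the white console past the home end: 0 m up, 0.006 m fully pressed; sprung, about 4 N
- start_top (a point): centre of the top face of the start button; it is pressed straight down
- rail: fixed rail base plate 100 x 580 x 10 mm on the bench; origin on the bench under its guide line, z up; travel towards home is along its -y. The seat is at y = +0.080 in this frame at the loading stop and y = -0.120 when home; two lamp columns (28 mm across, 149 mm high) stand at x = +-0.078, y = -0.120; red stop blocks at both ends; the button, its top 56 mm above the bench, is at y = -0.268
- bottle_mid (a point): brown reagent bottle, 60 mm across, 117 mm high, bystander; point at mid-height
- jar_mid (a point): specimen jar with white lid, 62 mm across, 72 mm high, bystander; point at mid-height
- cup_1_mid (a point): blue stacking cup, 60 mm high, standing upright, about 70 g; this point is on its axis, 30 mm above its foot; z up. Upper band 58 mm outside, 51 mm bore, the top 32 mm; below it a solid foot of 48 mm (28 mm high, tapered at the bottom) that drops into the bore of the next cup or of the holder until the band rests on the rim. Each nested cup adds 32 mm; the lowest one's point is 2 mm above the seat point. It may be absent
- cup_2_mid (a point): yellow stacking cup, 60 mm high, standing upright, about 70 g; this point is on its axis, 30 mm above its foot; z up. Upper band 58 mm outside, 51 mm bore, the top 32 mm; below it a solid foot of 48 mm (28 mm high, tapered at the bottom) that drops into the bore of the next cup or of the holder until the band rests on the rim. Each nested cup adds 32 mm; the lowest one's point is 2 mm above the seat point. It may be absent
- cup_3_mid (a point): red stacking cup, 60 mm high, standing upright, about 70 g; this point is on its axis, 30 mm above its foot; z up. Upper band 58 mm outside, 51 mm bore, the top 32 mm; below it a solid foot of 48 mm (28 mm high, tapered at the bottom) that drops into the bore of the next cup or of the holder until the band rests on the rim. Each nested cup adds 32 mm; the lowest one's point is 2 mm above the seat point. It may be absent
- cup_4_mid (a point): green stacking cup, 60 mm high, standing upright, about 70 g; this point is on its axis, 30 mm above its foot; z up. Upper band 58 mm outside, 51 mm bore, the top 32 mm; below it a solid foot of 48 mm (28 mm high, tapered at the bottom) that drops into the bore of the next cup or of the holder until the band rests on the rim. Each nested cup adds 32 mm; the lowest one's point is 2 mm above the seat point. It may be absent
- cup_5_mid (a point): orange stacking cup, 60 mm high, standing upright, about 70 g; this point is on its axis, 30 mm above its foot; z up. Upper band 58 mm outside, 51 mm bore, the top 32 mm; below it a solid foot of 48 mm (28 mm high, tapered at the bottom) that drops into the bore of the next cup or of the holder until the band rests on the rim. Each nested cup adds 32 mm; the lowest one's point is 2 mm above the seat point. It may be absent
Not all that is in view belongs to the job. What is shaped like the part that bears cup_5_mid but pink is not meant.

How it is judged:
By the outcome, as a careful person would: the job done as asked, in the order asked, and still so for the second after the job is handed in, with the robot touching nothing.
Of cup_1, cup_2, cup_3, cup_4, cup_5 only 3 to 5 are there at a start; the rules pass over those that are not, and their reading is None.
At some moment in a run one of cup_1, cup_2, cup_3, cup_4, cup_5 may be knocked a few centimetres aside while the robot is not near it.
It also fails if it takes over 208 s, if anything falls off the work surface, if the arm or the gripper's body presses on something with over 40 N, if the wrist force passes 120 N, or if a joint passes its speed limit or range.

## Working session

There is one attempt and no reset: what is moved stays moved. The work goes in short steps, Python scripts to look and compute and a tool call to move; the robot and the scene stay as the last step left them, time stands still between calls to the robot, and variables do not carry over. Pictures are saved under pics/ and viewed, at most 14 in all, crops included, and the job is handed in when it is done.

Besides the shell and the picture viewer there is one more tool, called after "Request:" as name(argument=value, ...), one argument or row to a line, values as JSON. move_arm: Moves the arm, as the interface text tells. Its arguments: {"type":"object","properties":{"series":{"type":"array"},"gripper":{"type":"number"}},"required":["series"]}

```bash
mkdir -p pics; cat > h.py <<'E'
import numpy as np, cv2
from station import manip
def snap(name, fn):
    im,d=manip.get_image(name); cv2.imwrite('pics/'+fn+'.png',im[:,:,::-1]); np.save('pics/'+fn+'.npy',d); return im,d
def w(name,u,v,z=None,d=None):
    m=manip.camera_model(name);K=np.array(m['intrinsics']);R=np.array(m['R']);t=np.array(m['t'])
    r=R.T@np.linalg.solve(K,[u,v,1.]);c=-R.T@t
    return c+r*(d if d is not None else (z-c[2])/r[2])
E
python3 - <<'E'
from h import *
for n in ['top','scene']: snap(n,n+'1'); m=manip.camera_model(n); print(n,np.round(m['intrinsics'],1).tolist(),np.round(m['R'],3).tolist(),np.round(m['t'],3))
print(manip.sense())
E
```

```text
top [[612.9, 0.0, 327.1], [0.0, 612.9, 227.5], [0.0, 0.0, 1.0]] [[0.021, -0.997, -0.076], [-0.985, -0.007, -0.174], [0.173, 0.078, -0.982]] [0.007 0.472 1.778]
scene [[499.7, 0.0, 314.9], [0.0, 499.7, 235.3], [0.0, 0.0, 1.0]] [[-0.884, -0.467, 0.019], [-0.332, 0.6, -0.728], [0.329, -0.65, -0.685]] [0.427 0.234 1.099]
{'time': 0.1, 'qpos': array([-7.47928671e+01,  7.51180304e+00,  8.53213009e+01, -1.59728497e-03,
        8.72618455e+01, -4.89268102e+00]), 'qvel': array([-0.0626913 , -0.10673301, -0.15270857, -0.07111123,  0.01898872,
        0.00126408]), 'effort': array([ 3.22797296e-04, -5.61341214e+01, -4.93096590e+01,  7.68799754e-02,
        2.93181126e-02, -5.05973571e-05]), 'ee_pos': array([ 0.20607596, -0.56296316,  0.21769836]), 'eef_rot': array([-1.79905260e+02, -6.50868070e-03,  2.00998862e+01]), 'force': array([ 0.09853711,  0.01963349, -0.05374322]), 'wrist_torque': array([ 0.09223916, -0.01599419,  0.04324755]), 'grasp_force': 0.0, 'width': 0.09302252816897792}
```

View pics/top1.png

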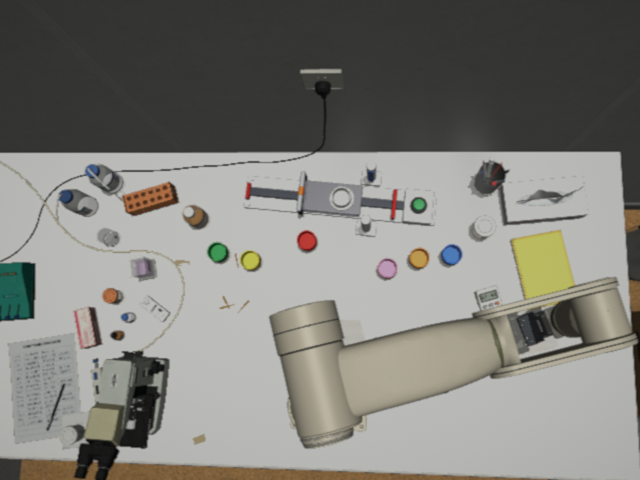

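View pics/scene1.png

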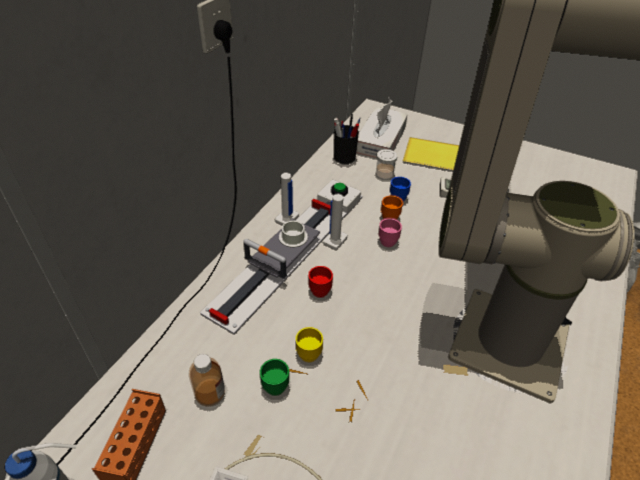

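Top picture: five job cups are green (218,252), yellow (251,261), red (307,241), orange (419,259) and blue (451,255). Pink (387,268) is the decoy. The holder is at (342,197), the bar's collar at (301,194), the button at (419,205) and the lamps at (371,174) and (366,225). The bottle is at (194,216) and the jar at (485,227). I'll check this in a crop.

```bash
python3 - <<'E'
from h import *
im=cv2.imread('pics/top1.png'); c=im[160:290,200:500]
cv2.imwrite('pics/crop1.png',cv2.resize(c,None,fx=2.66,fy=2.66,interpolation=cv2.INTER_CUBIC))
E
```

```text
(no output)
```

View pics/crop1.png

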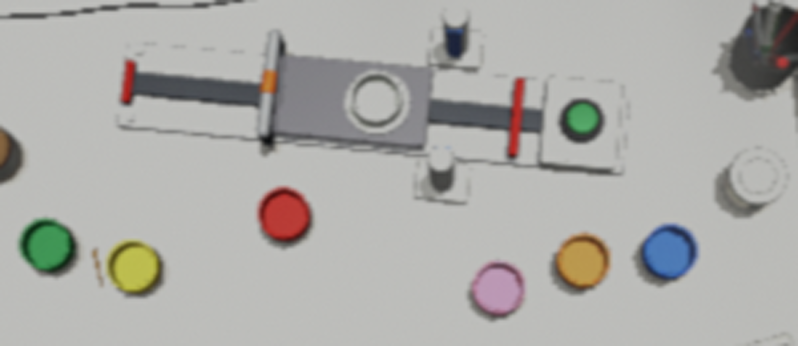

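The crop confirms the five cup colours. Rim centres in full pixels are red (307.1,240.8), green (218,252.1), yellow (250.4,260.4), orange (419.2,258.1) and blue (451.5,254.7). The paler pink one at (387,268.6) stays out.

```bash
python3 - <<'E'
from h import *
P=lambda u,v,z:w('top',200+u/2.66,160+v/2.66,z)
for n,u,v,z in [('red',285,215,.06),('green',48,245,.06),('yellow',134,267,.06),('orange',583,261,.06),('blue',669,252,.06),('pink',498,289,.06),('seat',377,100,.068),('collar',268,81,.0935),('barA',275,38,.092),('barB',266,142,.09),('button',582,119,.056),('lampF',455,17,.149),('lampN',443,158,.149),('jar',758,177,.072)]: print(n,np.round(P(u,v,z),3))
print('bottle',w('top',197,213,.117))
a=P(582,119,.056);s=P(377,100,.068);d=(s-a)[:2];L=np.hypot(*d);print('btn-seat',L,'travel',.348-L,'dir+y',d/L,np.degrees(np.arctan2(d[1],d[0])))
E
```

```text
red [0.429 0.07  0.06 ]
green [0.393 0.334 0.06 ]
yellow [0.369 0.236 0.06 ]
orange [ 0.381 -0.256  0.06 ]
blue [ 0.392 -0.348  0.06 ]
pink [ 0.35  -0.164  0.06 ]
seat [ 0.557 -0.03   0.068]
collar [0.573 0.089 0.093]
barA [0.622 0.083 0.092]
barB [0.505 0.09  0.09 ]
button [ 0.539 -0.256  0.056]
lampF [ 0.63  -0.116  0.149]
lampN [ 0.477 -0.105  0.149]
jar [ 0.473 -0.442  0.072]
bottle [0.49891704 0.3872565  0.117     ]
btn-seat 0.22650342121557102 travel 0.12149657878442896 dir+y [0.07901481 0.99687344] 85.46806078137492
```

```bash
cat >> h.py <<'E'
def rel(x,y,z,yaw):
    s=manip.sense();p=s['ee_pos'];a=np.radians(s['eef_rot'][2]);c,sn=np.cos(a),np.sin(a)
    d=np.array([x,y,z])-p
    print('t',np.round([c*d[0]+sn*d[1],sn*d[0]-c*d[1],-d[2]],4),'twz',round(-np.radians((yaw-np.degrees(a)+180)%360-180),3),'dist',round(np.linalg.norm(d),3),'T',round(s['time'],1))
def ww(u,v,z,s,d=None):
    from scipy.spatial.transform import Rotation as Ro
    m=manip.camera_model('wrist');K=np.array(m['intrinsics']);T=np.array(m['tool_from_camera'])
    R=Ro.from_euler('xyz',s['eef_rot'],degrees=True).as_matrix()
    r=R@T[:3,:3]@np.linalg.solve(K,[u,v,1.]);c=R@T[:3,3]+s['ee_pos']
    return c+r*((z-c[2])/r[2])
E
python3 - <<'E'
from h import *
m=manip.camera_model('wrist');print(np.round(m['intrinsics'],1).tolist(),np.round(m['tool_from_camera'],4).tolist())
rel(.564,.04,.26,85)
E
```

```text
[[375.0, 0.0, 318.6], [0.0, 375.0, 239.6], [0.0, 0.0, 1.0]] [[-0.0004, -0.9696, -0.2448, 0.0671], [1.0, -0.0005, 0.0006, -0.0002], [-0.0007, -0.2448, 0.9696, -0.1666], [0.0, 0.0, 0.0, 1.0]]
t [ 0.5433 -0.4432 -0.0423] twz -1.133 dist 0.702 T 0.1
```

Request:
move_arm(
  series=[
    {"translation": [0.544, -0.443, -0.042], "twist": [0, 0, -1.133]},
    {"translation": [0.544, -0.443, -0.042], "twist": [0, 0, -1.133]},
    {"translation": [0.544, -0.443, -0.042], "twist": [0, 0, -1.133]},
    {"translation": [0.544, -0.443, -0.042], "twist": [0, 0, -1.133]},
    {"translation": [0.544, -0.443, -0.042], "twist": [0, 0, -1.133]},
    {"translation": [0.544, -0.443, -0.042], "twist": [0, 0, -1.133]},
    {"translation": [0.544, -0.443, -0.042], "twist": [0, 0, -1.133]},
    {"translation": [0.544, -0.443, -0.042], "twist": [0, 0, -1.133]},
    {"translation": [0.544, -0.443, -0.042], "twist": [0, 0, -1.133]},
    {"translation": [0.544, -0.443, -0.042], "twist": [0, 0, -1.133]},
    {"translation": [0.544, -0.443, -0.042], "twist": [0, 0, -1.133]},
    {"translation": [0.544, -0.443, -0.042], "twist": [0, 0, -1.133]},
    {"translation": [0.544, -0.443, -0.042], "twist": [0, 0, -1.133]},
    {"translation": [0.544, -0.443, -0.042], "twist": [0, 0, -1.133]},
    {"translation": [0.544, -0.443, -0.042], "twist": [0, 0, -1.133]},
    {"translation": [0.544, -0.443, -0.042], "twist": [0, 0, -1.133]},
    {"translation": [0.544, -0.443, -0.042], "twist": [0, 0, -1.133]},
    {"translation": [0.544, -0.443, -0.042], "twist": [0, 0, -1.133]},
  ],
  gripper=0,
)

```text
time: 1.9
ee_pos: [0.5644, 0.0381, 0.2605]
eef_rot: [-180.0, 0.0, 84.9]
force: [-0.4, 0.2, -0.8]
width: 0.0002
grasp_force: 0.0
```

```bash
python3 - <<'E'
from h import *
s=manip.sense();print(s['ee_pos'],s['eef_rot'],s['width']);snap('wrist','w1')
E
```

```text
[0.56435959 0.03814467 0.26054026] [-1.79985109e+02  1.93906622e-02  8.49171114e+01] 0.00021008848941205682
```

View pics/w1.png

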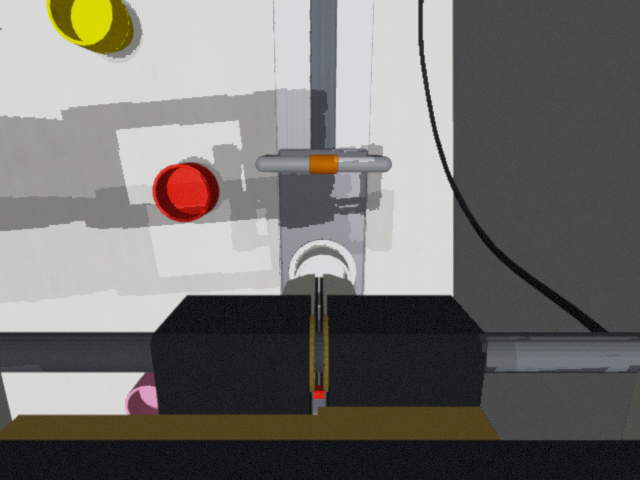

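Wrist picture: the collar is at (323,164) and the holder rim centre at about (322,272). The rail slot runs straight up column 323, so the tool lines up with the rail.

```bash
python3 - <<'E'
from h import *
s=manip.sense()
for n,u,v,z in [('collar',323,164,.088),('seat',322,271,.068),('barL',262,163,.088),('barR',386,164,.088),('slot',323,5,.012),('red',186,192,.06)]: print(n,np.round(ww(u,v,z,s),4))
E
```

```text
collar [0.5726 0.0884 0.088 ]
seat [ 0.5625 -0.0182  0.068 ]
barL [0.5187 0.0941 0.088 ]
barR [0.6283 0.0834 0.088 ]
slot [0.5864 0.2379 0.012 ]
red [0.4369 0.0722 0.06  ]
```

Request:
move_arm(
  series=[
    {"translation": [0, 0.003, 0.05], "twist": [0, 0, 0]},
    {"translation": [0, 0.003, 0.1], "twist": [0, 0, 0]},
    {"translation": [0, 0.003, 0.15], "twist": [0, 0, 0]},
    {"translation": [0, 0.003, 0.188], "twist": [0, 0, 0]},
    {"translation": [0, 0.003, 0.188], "twist": [0, 0, 0]},
    {"translation": [0.015, 0.003, 0.188], "twist": [0, 0, 0]},
    {"translation": [0.03, 0.003, 0.188], "twist": [0, 0, 0]},
    {"translation": [0.04, 0.003, 0.188], "twist": [0, 0, 0]},
    {"translation": [0.05, 0.003, 0.188], "twist": [0, 0, 0]},
    {"translation": [0.06, 0.003, 0.188], "twist": [0, 0, 0]},
    {"translation": [0.07, 0.003, 0.188], "twist": [0, 0, 0]},
    {"translation": [0.08, 0.003, 0.188], "twist": [0, 0, 0]},
    {"translation": [0.09, 0.003, 0.188], "twist": [0, 0, 0]},
    {"translation": [0.1, 0.003, 0.188], "twist": [0, 0, 0]},
    {"translation": [0.11, 0.003, 0.188], "twist": [0, 0, 0]},
    {"translation": [0.12, 0.003, 0.188], "twist": [0, 0, 0]},
    {"translation": [0.13, 0.003, 0.188], "twist": [0, 0, 0]},
    {"translation": [0.135, 0.003, 0.188], "twist": [0, 0, 0]},
    {"translation": [0.14, 0.003, 0.188], "twist": [0, 0, 0]},
    {"translation": [0.14, 0.003, 0.188], "twist": [0, 0, 0]},
  ],
)

```text
time: 3.95
ee_pos: [0.5796, 0.1796, 0.0723]
eef_rot: [-180.0, -0.0, 85.0]
force: [-0.1, -0.2, 0.1]
width: 0.0008
grasp_force: 0.0
```

Request:
move_arm(
  series=[
    {"translation": [0.004, 0, 0], "twist": [0, 0, 0]},
    {"translation": [0.008, 0, 0], "twist": [0, 0, 0]},
    {"translation": [0.011, 0, 0], "twist": [0, 0, 0]},
    {"translation": [0.014, 0, 0], "twist": [0, 0, 0]},
    {"translation": [0.016, 0, 0], "twist": [0, 0, 0]},
  ],
)

```text
time: 4.45
ee_pos: [0.5805, 0.191, 0.0714]
eef_rot: [-179.9, 0.4, 85.0]
force: [-1.9, -21.9, -3.0]
width: 0.0003
grasp_force: 11.0
```

Request:
move_arm(
  series=[
    {"translation": [-0.02, 0, 0], "twist": [0, 0, 0]},
    {"translation": [-0.035, 0, -0.04], "twist": [0, 0, 0]},
    {"translation": [-0.07, 0, -0.08], "twist": [0, 0, 0]},
    {"translation": [-0.11, 0, -0.12], "twist": [0, 0, 0]},
    {"translation": [-0.15, 0, -0.16], "twist": [0, 0, 0]},
    {"translation": [-0.166, 0, -0.188], "twist": [0, 0, 0]},
    {"translation": [-0.166, 0, -0.188], "twist": [0, 0, 0]},
    {"translation": [-0.166, 0, -0.188], "twist": [0, 0, 0]},
  ],
  gripper=1,
)

```text
time: 5.25
ee_pos: [0.5679, 0.029, 0.2623]
eef_rot: [179.8, -0.0, 84.9]
force: [0.1, -0.3, -0.5]
width: 0.0601
grasp_force: 0.0
```

```bash
python3 - <<'E'
from h import *
s=manip.sense();print(s['ee_pos'],s['eef_rot'],s['width']);np.savez('pics/s2',p=s['ee_pos'],r=s['eef_rot']);snap('wrist','w2')
E
```

```text
[0.56790734 0.02900065 0.2622523 ] [ 1.79803399e+02 -4.86519825e-02  8.49352479e+01] 0.06011151409405316
```

View pics/w2.png

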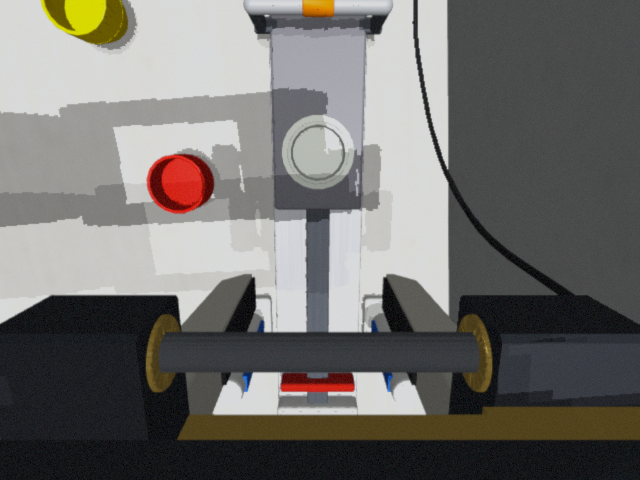

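Carriage is back against its stop. The holder rim is clear at (318,152), and the red cup's rim is at (181,183). I'll fit rims from wrist depth.

```bash
cat >> h.py <<'E'
def rim(d,s,xy,z,R=.05,tol=.005):
    from scipy.spatial.transform import Rotation as Ro
    from scipy.optimize import least_squares
    m=manip.camera_model('wrist');K=np.array(m['intrinsics']);T=np.array(m['tool_from_camera'])
    v,u=np.nonzero(d>0);dd=d[v,u];c=np.linalg.inv(K)@np.stack([u*dd,v*dd,dd])
    Rw=Ro.from_euler('xyz',s['eef_rot'],degrees=True).as_matrix()
    X=(Rw@(T[:3,:3]@c+T[:3,3:])+np.array(s['ee_pos'])[:,None]).T
    Q=X[(abs(X[:,2]-z)<tol)&(np.hypot(*(X[:,:2]-xy).T)<R)]
    if len(Q)<30: return None,len(Q)
    e,r=cv2.minEnclosingCircle(Q[:,:2].astype(np.float32))
    f=least_squares(lambda p:np.hypot(Q[:,0]-p[0],Q[:,1]-p[1])-.0273,e,loss='soft_l1',f_scale=.002).x
    return np.round(f,4),np.round([*e,r],4),round(float(np.median(Q[:,2])),4),len(Q)
def look(xy,z,fn='wl'):
    s=manip.sense();im,d=snap('wrist',fn);r=rim(d,s,xy,z);print(np.round(s['ee_pos'],4),np.round(s['eef_rot'],1),'rim',r);return r
E
python3 - <<'E'
from h import *
z=np.load('pics/s2.npz');s={'ee_pos':z['p'],'eef_rot':z['r']};d=np.load('pics/w2.npy')
print(rim(d,s,[.571,.089],.068));print(rim(d,s,[.435,.071],.06))
print(ww(318,152,.068,s))
look([.571,.089],.068)
rel(.427,.006,.252,85)
E
```

```text
(array([0.5725, 0.0891]), array([0.5724, 0.0888, 0.0291]), 0.0683, 733)
(array([0.4326, 0.0716]), array([0.4318, 0.0715, 0.0293]), 0.0599, 800)
[0.5730796  0.08975282 0.068     ]
[0.567  0.0297 0.2604] [180.  -0.  85.] rim (array([0.5726, 0.0891]), array([0.5725, 0.089 , 0.0289]), 0.0682, 741)
t [-0.036  -0.1369  0.0073] twz 0.001 dist 0.142 T 5.3
```

Request:
move_arm(
  series=[
    {"translation": [-0.03, -0.05, 0.008], "twist": [0, 0, 0]},
    {"translation": [-0.03, -0.1, 0.008], "twist": [0, 0, 0]},
    {"translation": [-0.03, -0.137, 0.008], "twist": [0, 0, 0]},
    {"translation": [-0.03, -0.137, 0.008], "twist": [0, 0, 0]},
    {"translation": [-0.03, -0.137, 0.008], "twist": [0, 0, 0]},
    {"translation": [-0.03, -0.137, 0.008], "twist": [0, 0, 0]},
  ],
)

```text
time: 5.95
ee_pos: [0.4284, 0.0118, 0.2521]
eef_rot: [-180.0, -0.0, 85.1]
force: [0.7, -0.1, 0.5]
width: 0.0927
grasp_force: 0.0
```

```bash
python3 - <<'E'
from h import *
r=look([.432,.0716],.06)
c=r[1]; rel(c[0],c[1],.03,85)
print(manip.sense()['width'])
E
```

```text
[0.4284 0.0118 0.2521] [-180.    -0.    85.1] rim (array([0.4317, 0.0714]), array([0.4316, 0.0713, 0.029 ]), 0.0603, 744)
t [ 0.0597 -0.0022  0.2222] twz 0.001 dist 0.23 T 6.0
0.09291241929383509
```

Request:
move_arm(
  series=[
    {"translation": [0.04, -0.002, 0.03], "twist": [0, 0, 0]},
    {"translation": [0.06, -0.002, 0.075], "twist": [0, 0, 0]},
    {"translation": [0.06, -0.002, 0.12], "twist": [0, 0, 0]},
    {"translation": [0.06, -0.002, 0.165], "twist": [0, 0, 0]},
    {"translation": [0.06, -0.002, 0.2], "twist": [0, 0, 0]},
    {"translation": [0.06, -0.002, 0.222], "twist": [0, 0, 0]},
    {"translation": [0.06, -0.002, 0.222], "twist": [0, 0, 0]},
    {"translation": [0.06, -0.002, 0.222], "twist": [0, 0, 0]},
  ],
)

```text
time: 6.8
ee_pos: [0.4314, 0.0714, 0.0306]
eef_rot: [-179.9, 0.0, 85.0]
force: [-0.1, 0.1, -0.1]
width: 0.0931
grasp_force: 0.0
```

Request:
move_arm(
  series=[
    {"translation": [0, 0, 0], "twist": [0, 0, 0]},
    {"translation": [0, 0, 0], "twist": [0, 0, 0]},
    {"translation": [0, 0, 0], "twist": [0, 0, 0]},
    {"translation": [0, 0, 0], "twist": [0, 0, 0]},
    {"translation": [0, 0, 0], "twist": [0, 0, 0]},
    {"translation": [0, 0, 0], "twist": [0, 0, 0]},
  ],
  gripper=0.3,
)

```text
time: 7.4
ee_pos: [0.4316, 0.0713, 0.0312]
eef_rot: [179.9, -0.0, 85.0]
force: [-0.3, 0.0, 4.7]
width: 0.0575
grasp_force: 30.0
```

```bash
python3 - <<'E'
from h import *
s=manip.sense();print(s['ee_pos'],s['eef_rot']);rel(.5725,.0891,.12,85)
E
```

```text
[0.43155788 0.07127881 0.03117443] [ 1.79941233e+02 -1.04052796e-02  8.50140190e+01]
t [ 0.03    0.1389 -0.0888] twz 0.0 dist 0.168 T 7.4
```

Request:
move_arm(
  series=[
    {"translation": [0, 0, -0.045], "twist": [0, 0, 0]},
    {"translation": [0, 0, -0.085], "twist": [0, 0, 0]},
    {"translation": [0.01, 0.045, -0.089], "twist": [0, 0, 0]},
    {"translation": [0.02, 0.09, -0.089], "twist": [0, 0, 0]},
    {"translation": [0.03, 0.13, -0.089], "twist": [0, 0, 0]},
    {"translation": [0.03, 0.139, -0.089], "twist": [0, 0, 0]},
    {"translation": [0.03, 0.139, -0.089], "twist": [0, 0, 0]},
    {"translation": [0.03, 0.139, -0.085], "twist": [0, 0, 0]},
    {"translation": [0.03, 0.139, -0.08], "twist": [0, 0, 0]},
  ],
)

```text
time: 8.3
ee_pos: [0.5711, 0.089, 0.1104]
eef_rot: [-180.0, 0.0, 85.0]
force: [0.2, -0.6, -0.6]
width: 0.0577
grasp_force: 30.0
```

```bash
python3 - <<'E'
from h import *
s=manip.sense();print(s['ee_pos'],s['eef_rot'],s['width']);rel(.5725,.0891,.0712,85)
E
```

```text
[0.57111397 0.08899205 0.11041877] [-1.79980443e+02  4.84894907e-03  8.50171144e+01] 0.057710721223053894
t [0.0002 0.0014 0.0392] twz 0.0 dist 0.039 T 8.3
```

Request:
move_arm(
  series=[
    {"translation": [0, 0.0014, 0.01], "twist": [0, 0, 0]},
    {"translation": [0, 0.0014, 0.02], "twist": [0, 0, 0]},
    {"translation": [0, 0.0014, 0.03], "twist": [0, 0, 0]},
    {"translation": [0, 0.0014, 0.036], "twist": [0, 0, 0]},
    {"translation": [0, 0.0014, 0.04], "twist": [0, 0, 0]},
    {"translation": [0, 0.0014, 0.04], "twist": [0, 0, 0]},
  ],
)

```text
time: 8.9
ee_pos: [0.5742, 0.0889, 0.0711]
eef_rot: [179.9, -0.0, 85.0]
force: [0.1, -0.8, -0.3]
width: 0.0576
grasp_force: 30.0
```

Request:
move_arm(
  series=[
    {"translation": [0, 0, 0], "twist": [0, 0, 0]},
    {"translation": [0, 0, 0], "twist": [0, 0, 0]},
    {"translation": [0, 0, 0], "twist": [0, 0, 0]},
    {"translation": [0, 0, 0], "twist": [0, 0, 0]},
    {"translation": [0, 0, 0], "twist": [0, 0, 0]},
    {"translation": [0, 0, -0.03], "twist": [0, 0, 0]},
    {"translation": [0, 0, -0.07], "twist": [0, 0, 0]},
    {"translation": [0, 0, -0.11], "twist": [0, 0, 0]},
    {"translation": [-0.03, 0, -0.15], "twist": [0, 0, 0]},
    {"translation": [-0.06, 0, -0.19], "twist": [0, 0, 0]},
    {"translation": [-0.06, 0, -0.22], "twist": [0, 0, 0]},
    {"translation": [-0.06, 0, -0.222], "twist": [0, 0, 0]},
    {"translation": [-0.06, 0, -0.222], "twist": [0, 0, 0]},
    {"translation": [-0.06, 0, -0.222], "twist": [0, 0, 0]},
  ],
  gripper=1,
)

```text
time: 10.3
ee_pos: [0.5678, 0.0295, 0.2909]
eef_rot: [-179.9, 0.0, 85.0]
force: [-0.7, -0.4, 0.6]
width: 0.0929
grasp_force: 0.0
```

```bash
python3 - <<'E'
from h import *
look([.5725,.089],.1,'w3')
rel(.3635,.177,.252,85)
E
```

```text
[0.5678 0.0295 0.2909] [-179.9    0.    85. ] rim (array([0.5721, 0.0893]), array([0.5721, 0.0892, 0.0289]), 0.1002, 752)
t [ 0.1293 -0.216   0.0385] twz 0.001 dist 0.255 T 10.3
```

View pics/w3.png

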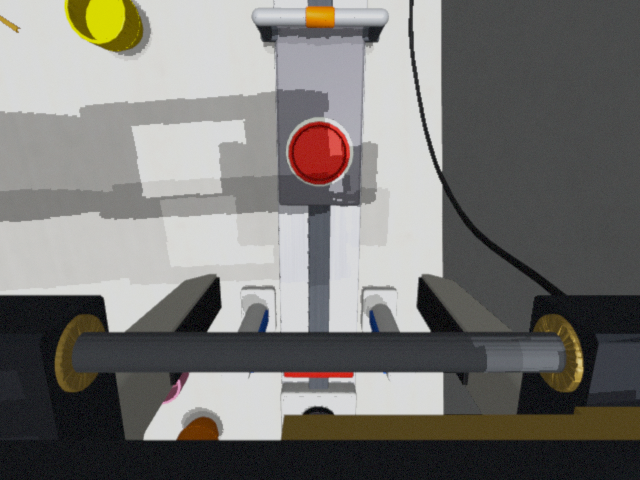

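The red cup is seated squarely at (318,152), with its rim at z 0.100 as it should be. Next is yellow.

Request:
move_arm(
  series=[
    {"translation": [0.025, -0.04, 0.01], "twist": [0, 0, 0]},
    {"translation": [0.05, -0.08, 0.02], "twist": [0, 0, 0]},
    {"translation": [0.075, -0.12, 0.03], "twist": [0, 0, 0]},
    {"translation": [0.1, -0.16, 0.038], "twist": [0, 0, 0]},
    {"translation": [0.129, -0.2, 0.038], "twist": [0, 0, 0]},
    {"translation": [0.129, -0.216, 0.038], "twist": [0, 0, 0]},
    {"translation": [0.129, -0.216, 0.038], "twist": [0, 0, 0]},
    {"translation": [0.129, -0.216, 0.038], "twist": [0, 0, 0]},
    {"translation": [0.129, -0.216, 0.038], "twist": [0, 0, 0]},
  ],
)

```text
time: 11.25
ee_pos: [0.3649, 0.176, 0.254]
eef_rot: [-180.0, 0.0, 85.0]
force: [-0.2, -1.1, -0.7]
width: 0.093
grasp_force: 0.0
```

```bash
python3 - <<'E'
from h import *
r=look([.369,.236],.06)
c=r[1]; rel(c[0],c[1],.03,85)
E
```

```text
[0.3649 0.176  0.254 ] [-180.    0.   85.] rim (array([0.3714, 0.2385]), array([0.3712, 0.2385, 0.029 ]), 0.0602, 741)
t [0.0629 0.0006 0.2242] twz -0.001 dist 0.233 T 11.3
```

Request:
move_arm(
  series=[
    {"translation": [0.04, 0, 0.03], "twist": [0, 0, 0]},
    {"translation": [0.063, 0, 0.075], "twist": [0, 0, 0]},
    {"translation": [0.063, 0, 0.12], "twist": [0, 0, 0]},
    {"translation": [0.063, 0, 0.165], "twist": [0, 0, 0]},
    {"translation": [0.063, 0, 0.2], "twist": [0, 0, 0]},
    {"translation": [0.063, 0, 0.223], "twist": [0, 0, 0]},
    {"translation": [0.063, 0, 0.223], "twist": [0, 0, 0]},
    {"translation": [0.063, 0, 0.223], "twist": [0, 0, 0]},
  ],
)

```text
time: 12.1
ee_pos: [0.3702, 0.2387, 0.0317]
eef_rot: [-179.9, 0.0, 85.0]
force: [0.6, -0.1, -0.6]
width: 0.093
grasp_force: 0.0
```

Request:
move_arm(
  series=[
    {"translation": [0, 0, 0], "twist": [0, 0, 0]},
    {"translation": [0, 0, 0], "twist": [0, 0, 0]},
    {"translation": [0, 0, 0], "twist": [0, 0, 0]},
    {"translation": [0, 0, 0], "twist": [0, 0, 0]},
    {"translation": [0, 0, 0], "twist": [0, 0, 0]},
    {"translation": [0, 0, 0], "twist": [0, 0, 0]},
  ],
  gripper=0.3,
)

```text
time: 12.7
ee_pos: [0.3703, 0.2394, 0.0322]
eef_rot: [179.9, -0.0, 85.0]
force: [-0.1, 0.2, 4.2]
width: 0.0584
grasp_force: 30.0
```

```bash
python3 - <<'E'
from h import *
s=manip.sense();print(s['ee_pos'],s['eef_rot']);rel(.5722,.0891,.145,85)
E
```

```text
[0.37030148 0.23939998 0.03217549] [ 1.79945419e+02 -2.48334744e-02  8.50230278e+01]
t [-0.1322  0.2142 -0.1128] twz 0.0 dist 0.276 T 12.7
```

Request:
move_arm(
  series=[
    {"translation": [0, 0, -0.045], "twist": [0, 0, 0]},
    {"translation": [0, 0, -0.09], "twist": [0, 0, 0]},
    {"translation": [-0.02, 0.04, -0.115], "twist": [0, 0, 0]},
    {"translation": [-0.045, 0.08, -0.115], "twist": [0, 0, 0]},
    {"translation": [-0.07, 0.12, -0.115], "twist": [0, 0, 0]},
    {"translation": [-0.1, 0.16, -0.115], "twist": [0, 0, 0]},
    {"translation": [-0.125, 0.2, -0.115], "twist": [0, 0, 0]},
    {"translation": [-0.132, 0.214, -0.115], "twist": [0, 0, 0]},
    {"translation": [-0.132, 0.214, -0.115], "twist": [0, 0, 0]},
    {"translation": [-0.132, 0.214, -0.115], "twist": [0, 0, 0]},
    {"translation": [-0.132, 0.214, -0.115], "twist": [0, 0, 0]},
  ],
)

```text
time: 13.8
ee_pos: [0.5705, 0.09, 0.1463]
eef_rot: [-179.9, -0.0, 85.1]
force: [0.5, -0.1, -1.0]
width: 0.0584
grasp_force: 30.0
```

```bash
python3 - <<'E'
from h import *
s=manip.sense();print(s['ee_pos'],s['eef_rot'],s['width']);rel(.5722,.0893,.1035,85)
E
```

```text
[0.57048405 0.09004445 0.14631682] [-1.79938478e+02 -9.07474368e-03  8.50746148e+01] 0.05841416945127841
t [-0.0006  0.0018  0.0428] twz 0.001 dist 0.043 T 13.8
```

Request:
move_arm(
  series=[
    {"translation": [0, 0.001, 0.01], "twist": [0, 0, 0]},
    {"translation": [0, 0.001, 0.02], "twist": [0, 0, 0]},
    {"translation": [0, 0.001, 0.03], "twist": [0, 0, 0]},
    {"translation": [0, 0.001, 0.038], "twist": [0, 0, 0]},
    {"translation": [0, 0.001, 0.043], "twist": [0, 0, 0]},
    {"translation": [0, 0.001, 0.043], "twist": [0, 0, 0]},
  ],
)

```text
time: 14.4
ee_pos: [0.5733, 0.0891, 0.1041]
eef_rot: [179.9, -0.0, 85.0]
force: [0.2, 0.1, 2.9]
width: 0.0585
grasp_force: 30.0
```

Request:
move_arm(
  series=[
    {"translation": [0, 0, 0], "twist": [0, 0, 0]},
    {"translation": [0, 0, 0], "twist": [0, 0, 0]},
    {"translation": [0, 0, 0], "twist": [0, 0, 0]},
    {"translation": [0, 0, 0], "twist": [0, 0, 0]},
    {"translation": [0, 0, 0], "twist": [0, 0, 0]},
    {"translation": [0, 0, -0.03], "twist": [0, 0, 0]},
    {"translation": [0, 0, -0.07], "twist": [0, 0, 0]},
    {"translation": [0, 0, -0.11], "twist": [0, 0, 0]},
    {"translation": [-0.03, 0, -0.15], "twist": [0, 0, 0]},
    {"translation": [-0.06, 0, -0.19], "twist": [0, 0, 0]},
    {"translation": [-0.06, 0, -0.22], "twist": [0, 0, 0]},
    {"translation": [-0.06, 0, -0.222], "twist": [0, 0, 0]},
    {"translation": [-0.06, 0, -0.222], "twist": [0, 0, 0]},
  ],
  gripper=1,
)

```text
time: 15.7
ee_pos: [0.5678, 0.0291, 0.3266]
eef_rot: [179.9, -0.0, 85.0]
force: [-0.3, 0.2, 0.2]
width: 0.0932
grasp_force: 0.0
```

```bash
python3 - <<'E'
from h import *
look([.5725,.089],.132,'w4')
rel(.363,.282,.252,60)
E
```

```text
[0.5678 0.0291 0.3266] [179.9  -0.   85. ] rim (array([0.5713, 0.0885]), array([0.5713, 0.0884, 0.0291]), 0.1321, 737)
t [ 0.2339 -0.2254  0.0729] twz 0.437 dist 0.333 T 15.8
```

Request:
move_arm(
  series=[
    {"translation": [0.234, -0.225, 0.073], "twist": [0, 0, 0.436]},
    {"translation": [0.234, -0.225, 0.073], "twist": [0, 0, 0.436]},
    {"translation": [0.234, -0.225, 0.073], "twist": [0, 0, 0.436]},
    {"translation": [0.234, -0.225, 0.073], "twist": [0, 0, 0.436]},
    {"translation": [0.234, -0.225, 0.073], "twist": [0, 0, 0.436]},
    {"translation": [0.234, -0.225, 0.073], "twist": [0, 0, 0.436]},
    {"translation": [0.234, -0.225, 0.073], "twist": [0, 0, 0.436]},
    {"translation": [0.234, -0.225, 0.073], "twist": [0, 0, 0.436]},
    {"translation": [0.234, -0.225, 0.073], "twist": [0, 0, 0.436]},
    {"translation": [0.234, -0.225, 0.073], "twist": [0, 0, 0.436]},
    {"translation": [0.234, -0.225, 0.073], "twist": [0, 0, 0.436]},
  ],
)

```text
time: 16.85
ee_pos: [0.3642, 0.2811, 0.2524]
eef_rot: [180.0, 0.0, 59.9]
force: [0.6, 1.3, -0.6]
width: 0.0926
grasp_force: 0.0
```

```bash
python3 - <<'E'
from h import *
r=look([.393,.334],.06,'w5')
c=r[1]; rel(c[0],c[1],.03,60)
E
```

```text
[0.3642 0.2811 0.2524] [180.    0.   59.9] rim (array([0.3946, 0.338 ]), array([0.3946, 0.338 , 0.0288]), 0.0602, 744)
t [ 0.0644 -0.0022  0.2226] twz -0.001 dist 0.232 T 16.9
```

View pics/w5.png

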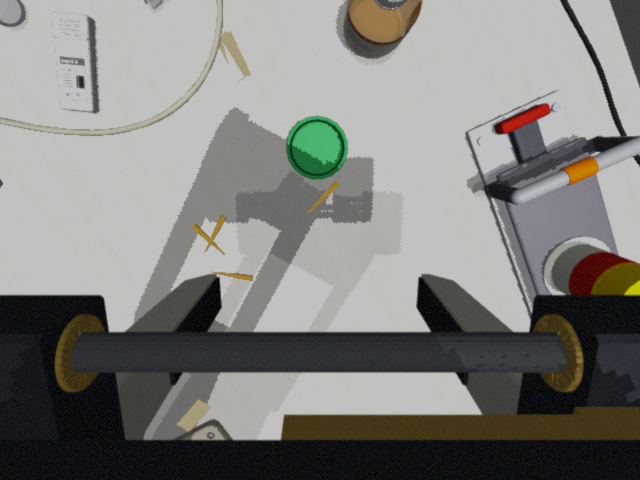

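The green cup is at (317,148), the bottle well away at (385,20), and the stack looks straight.

Request:
move_arm(
  series=[
    {"translation": [0.04, -0.002, 0.03], "twist": [0, 0, 0]},
    {"translation": [0.064, -0.002, 0.075], "twist": [0, 0, 0]},
    {"translation": [0.064, -0.002, 0.12], "twist": [0, 0, 0]},
    {"translation": [0.064, -0.002, 0.165], "twist": [0, 0, 0]},
    {"translation": [0.064, -0.002, 0.2], "twist": [0, 0, 0]},
    {"translation": [0.064, -0.002, 0.222], "twist": [0, 0, 0]},
    {"translation": [0.064, -0.002, 0.222], "twist": [0, 0, 0]},
    {"translation": [0.064, -0.002, 0.222], "twist": [0, 0, 0]},
  ],
)

```text
time: 17.7
ee_pos: [0.3944, 0.3379, 0.0311]
eef_rot: [-180.0, 0.0, 60.0]
force: [0.9, 0.7, 1.1]
width: 0.0926
grasp_force: 0.0
```

Request:
move_arm(
  series=[
    {"translation": [0, 0, 0], "twist": [0, 0, 0]},
    {"translation": [0, 0, 0], "twist": [0, 0, 0]},
    {"translation": [0, 0, 0], "twist": [0, 0, 0]},
    {"translation": [0, 0, 0], "twist": [0, 0, 0]},
    {"translation": [0, 0, 0], "twist": [0, 0, 0]},
    {"translation": [0, 0, 0], "twist": [0, 0, 0]},
  ],
  gripper=0.3,
)

```text
time: 18.3
ee_pos: [0.3941, 0.3385, 0.0312]
eef_rot: [180.0, -0.0, 60.0]
force: [-0.6, -1.5, 4.1]
width: 0.0589
grasp_force: 30.0
```

```bash
python3 - <<'E'
from h import *
s=manip.sense();print(s['ee_pos'],s['eef_rot']);rel(.5715,.0888,.177,85)
E
```

```text
[0.39409987 0.33854731 0.03115681] [ 1.79974249e+02 -3.68522615e-02  6.00409398e+01]
t [-0.1278  0.2784 -0.1458] twz -0.436 dist 0.339 T 18.3
```

Request:
move_arm(
  series=[
    {"translation": [0, 0, -0.045], "twist": [0, 0, 0]},
    {"translation": [0, 0, -0.09], "twist": [0, 0, 0]},
    {"translation": [0, 0, -0.135], "twist": [0, 0, 0]},
    {"translation": [-0.128, 0.278, -0.146], "twist": [0, 0, -0.436]},
    {"translation": [-0.128, 0.278, -0.146], "twist": [0, 0, -0.436]},
    {"translation": [-0.128, 0.278, -0.146], "twist": [0, 0, -0.436]},
    {"translation": [-0.128, 0.278, -0.146], "twist": [0, 0, -0.436]},
    {"translation": [-0.128, 0.278, -0.146], "twist": [0, 0, -0.436]},
    {"translation": [-0.128, 0.278, -0.146], "twist": [0, 0, -0.436]},
    {"translation": [-0.128, 0.278, -0.146], "twist": [0, 0, -0.436]},
    {"translation": [-0.128, 0.278, -0.146], "twist": [0, 0, -0.436]},
    {"translation": [-0.128, 0.278, -0.146], "twist": [0, 0, -0.436]},
    {"translation": [-0.128, 0.278, -0.146], "twist": [0, 0, -0.436]},
  ],
)

```text
time: 19.6
ee_pos: [0.5699, 0.0896, 0.1762]
eef_rot: [-179.9, -0.0, 85.1]
force: [-0.0, 0.1, -0.5]
width: 0.0583
grasp_force: 30.0
```

```bash
python3 - <<'E'
from h import *
s=manip.sense();print(s['ee_pos'],s['eef_rot'],s['width']);rel(.5715,.0888,.1355,85)
E
```

```text
[0.56991382 0.08961657 0.17624701] [-1.79942144e+02 -1.58164167e-02  8.50685415e+01] 0.058250124192688345
t [-0.0007  0.0017  0.0407] twz 0.001 dist 0.041 T 19.6
```

Request:
move_arm(
  series=[
    {"translation": [0, 0.0005, 0.01], "twist": [0, 0, 0]},
    {"translation": [0, 0.0005, 0.02], "twist": [0, 0, 0]},
    {"translation": [0, 0.0005, 0.03], "twist": [0, 0, 0]},
    {"translation": [0, 0.0005, 0.037], "twist": [0, 0, 0]},
    {"translation": [0, 0.0005, 0.041], "twist": [0, 0, 0]},
    {"translation": [0, 0.0005, 0.041], "twist": [0, 0, 0]},
  ],
)

```text
time: 20.2
ee_pos: [0.5714, 0.0886, 0.1356]
eef_rot: [180.0, 0.0, 85.0]
force: [1.1, -0.2, -2.1]
width: 0.0585
grasp_force: 30.0
```

Request:
move_arm(
  series=[
    {"translation": [0, 0, 0], "twist": [0, 0, 0]},
    {"translation": [0, 0, 0], "twist": [0, 0, 0]},
    {"translation": [0, 0, 0], "twist": [0, 0, 0]},
    {"translation": [0, 0, 0], "twist": [0, 0, 0]},
    {"translation": [0, 0, 0], "twist": [0, 0, 0]},
    {"translation": [0, 0, -0.03], "twist": [0, 0, 0]},
    {"translation": [0, 0, -0.07], "twist": [0, 0, 0]},
    {"translation": [0, 0, -0.11], "twist": [0, 0, 0]},
    {"translation": [-0.03, 0, -0.15], "twist": [0, 0, 0]},
    {"translation": [-0.06, 0, -0.19], "twist": [0, 0, 0]},
    {"translation": [-0.06, 0, -0.22], "twist": [0, 0, 0]},
    {"translation": [-0.06, 0, -0.222], "twist": [0, 0, 0]},
    {"translation": [-0.06, 0, -0.222], "twist": [0, 0, 0]},
  ],
  gripper=1,
)

```text
time: 21.5
ee_pos: [0.5665, 0.0287, 0.3586]
eef_rot: [179.9, -0.0, 85.0]
force: [0.4, 0.3, 0.1]
width: 0.0928
grasp_force: 0.0
```

```bash
python3 - <<'E'
from h import *
look([.572,.089],.164,'w6')
rel(.376,-.316,.252,85)
E
```

```text
[0.5665 0.0287 0.3586] [179.9  -0.   85. ] rim (array([0.5704, 0.0886]), array([0.5702, 0.0885, 0.0289]), 0.1641, 733)
t [-0.3601 -0.1592  0.1049] twz 0.0 dist 0.407 T 21.6
```

Request:
move_arm(
  series=[
    {"translation": [-0.36, -0.16, 0.106], "twist": [0, 0, 0]},
    {"translation": [-0.36, -0.16, 0.106], "twist": [0, 0, 0]},
    {"translation": [-0.36, -0.16, 0.106], "twist": [0, 0, 0]},
    {"translation": [-0.36, -0.16, 0.106], "twist": [0, 0, 0]},
    {"translation": [-0.36, -0.16, 0.106], "twist": [0, 0, 0]},
    {"translation": [-0.36, -0.16, 0.106], "twist": [0, 0, 0]},
    {"translation": [-0.36, -0.16, 0.106], "twist": [0, 0, 0]},
    {"translation": [-0.36, -0.16, 0.106], "twist": [0, 0, 0]},
    {"translation": [-0.36, -0.16, 0.106], "twist": [0, 0, 0]},
    {"translation": [-0.36, -0.16, 0.106], "twist": [0, 0, 0]},
    {"translation": [-0.36, -0.16, 0.106], "twist": [0, 0, 0]},
    {"translation": [-0.36, -0.16, 0.106], "twist": [0, 0, 0]},
    {"translation": [-0.36, -0.16, 0.106], "twist": [0, 0, 0]},
  ],
)

```text
time: 22.85
ee_pos: [0.3764, -0.3149, 0.2521]
eef_rot: [180.0, 0.0, 85.2]
force: [-0.3, -0.0, 0.5]
width: 0.093
grasp_force: 0.0
```

```bash
python3 - <<'E'
from h import *
r=look([.381,-.256],.06,'w7')
c=r[1]; rel(c[0],c[1],.03,85)
E
```

```text
[ 0.3764 -0.3149  0.2521] [180.    0.   85.2] rim (array([ 0.3738, -0.2818]), array([ 0.3738, -0.2818,  0.0288]), 0.0602, 549)
t [ 0.0329 -0.0052  0.2221] twz 0.002 dist 0.225 T 22.9
```

View pics/w7.png

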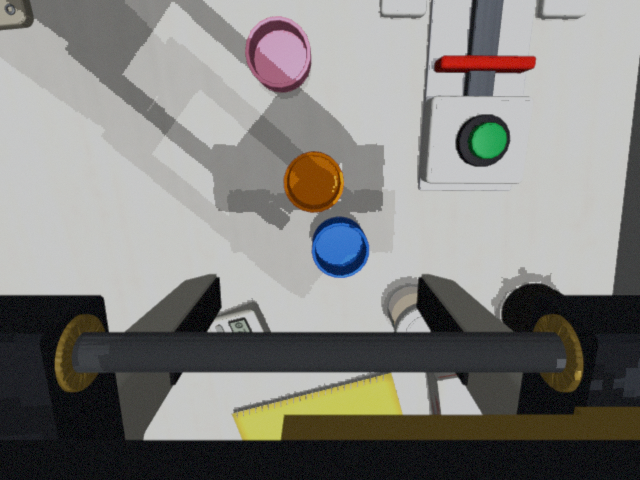

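The orange cup has been knocked and is now at (314,181), about 10 mm from blue at (340,246). Pink at (278,53) is clear. Closing along x still leaves room for the fingers. I'll refit.

```bash
python3 - <<'E'
from h import *
s=manip.sense();im,d=manip.get_image('wrist')
print(rim(d,s,[.374,-.282],.06,R=.036),rim(d,s,[.392,-.348],.06,R=.036))
r=rim(d,s,[.374,-.282],.06,R=.036);c=r[1]; rel(c[0],c[1],.03,85)
E
```

```text
(array([ 0.3738, -0.2816]), array([ 0.3737, -0.2818,  0.029 ]), 0.0602, 706) (array([ 0.3944, -0.3503]), array([ 0.3945, -0.351 ,  0.0291]), 0.0602, 697)
t [ 0.0331 -0.0052  0.222 ] twz 0.002 dist 0.225 T 22.9
```

Request:
move_arm(
  series=[
    {"translation": [0.033, -0.005, 0.03], "twist": [0, 0, 0]},
    {"translation": [0.033, -0.005, 0.075], "twist": [0, 0, 0]},
    {"translation": [0.033, -0.005, 0.12], "twist": [0, 0, 0]},
    {"translation": [0.033, -0.005, 0.165], "twist": [0, 0, 0]},
    {"translation": [0.033, -0.005, 0.2], "twist": [0, 0, 0]},
    {"translation": [0.033, -0.005, 0.222], "twist": [0, 0, 0]},
    {"translation": [0.033, -0.005, 0.222], "twist": [0, 0, 0]},
    {"translation": [0.033, -0.005, 0.222], "twist": [0, 0, 0]},
  ],
)

```text
time: 23.75
ee_pos: [0.3735, -0.2825, 0.0302]
eef_rot: [-180.0, -0.0, 85.1]
force: [0.1, 0.2, 0.3]
width: 0.0926
grasp_force: 0.0
```

Request:
move_arm(
  series=[
    {"translation": [0, 0, 0], "twist": [0, 0, 0]},
    {"translation": [0, 0, 0], "twist": [0, 0, 0]},
    {"translation": [0, 0, 0], "twist": [0, 0, 0]},
    {"translation": [0, 0, 0], "twist": [0, 0, 0]},
    {"translation": [0, 0, 0], "twist": [0, 0, 0]},
    {"translation": [0, 0, 0], "twist": [0, 0, 0]},
  ],
  gripper=0.3,
)

```text
time: 24.35
ee_pos: [0.3734, -0.2828, 0.03]
eef_rot: [180.0, 0.0, 85.0]
force: [0.6, -0.3, 2.5]
width: 0.0566
grasp_force: 30.0
```

```bash
python3 - <<'E'
from h import *
s=manip.sense();print(s['ee_pos'],s['eef_rot']);rel(.5705,.0886,.21,85)
E
```

```text
[ 0.37341239 -0.28282206  0.03000467] [1.79969447e+02 1.80905980e-02 8.50086428e+01]
t [ 0.3872  0.164  -0.18  ] twz 0.0 dist 0.457 T 24.4
```

Request:
move_arm(
  series=[
    {"translation": [0, 0, -0.045], "twist": [0, 0, 0]},
    {"translation": [0, 0, -0.09], "twist": [0, 0, 0]},
    {"translation": [0, 0, -0.135], "twist": [0, 0, 0]},
    {"translation": [0, 0, -0.18], "twist": [0, 0, 0]},
    {"translation": [0.387, 0.164, -0.18], "twist": [0, 0, 0]},
    {"translation": [0.387, 0.164, -0.18], "twist": [0, 0, 0]},
    {"translation": [0.387, 0.164, -0.18], "twist": [0, 0, 0]},
    {"translation": [0.387, 0.164, -0.18], "twist": [0, 0, 0]},
    {"translation": [0.387, 0.164, -0.18], "twist": [0, 0, 0]},
    {"translation": [0.387, 0.164, -0.18], "twist": [0, 0, 0]},
    {"translation": [0.387, 0.164, -0.18], "twist": [0, 0, 0]},
    {"translation": [0.387, 0.164, -0.18], "twist": [0, 0, 0]},
    {"translation": [0.387, 0.164, -0.18], "twist": [0, 0, 0]},
    {"translation": [0.387, 0.164, -0.18], "twist": [0, 0, 0]},
    {"translation": [0.387, 0.164, -0.18], "twist": [0, 0, 0]},
    {"translation": [0.387, 0.164, -0.18], "twist": [0, 0, 0]},
  ],
)

```text
time: 25.95
ee_pos: [0.5697, 0.0875, 0.2094]
eef_rot: [-180.0, 0.0, 85.0]
force: [-0.6, -0.5, -0.9]
width: 0.0564
grasp_force: 30.0
```

```bash
python3 - <<'E'
from h import *
s=manip.sense();print(s['ee_pos'],s['eef_rot'],s['width']);rel(.5708,.0883,.1665,85)
E
```

```text
[0.56969064 0.08752695 0.2093561 ] [-1.79957589e+02  3.12643977e-02  8.49590756e+01] 0.056439472505688024
t [0.0009 0.001  0.0429] twz -0.001 dist 0.043 T 25.9
```

Request:
move_arm(
  series=[
    {"translation": [0.0005, 0.0005, 0.01], "twist": [0, 0, 0]},
    {"translation": [0.0005, 0.0005, 0.02], "twist": [0, 0, 0]},
    {"translation": [0.0005, 0.0005, 0.03], "twist": [0, 0, 0]},
    {"translation": [0.0005, 0.0005, 0.038], "twist": [0, 0, 0]},
    {"translation": [0.0005, 0.0005, 0.0425], "twist": [0, 0, 0]},
    {"translation": [0.0005, 0.0005, 0.0425], "twist": [0, 0, 0]},
  ],
)

```text
time: 26.55
ee_pos: [0.5707, 0.089, 0.1667]
eef_rot: [-180.0, 0.0, 85.0]
force: [-0.0, -0.5, -0.0]
width: 0.0562
grasp_force: 30.0
```

Request:
move_arm(
  series=[
    {"translation": [0, 0, 0], "twist": [0, 0, 0]},
    {"translation": [0, 0, 0], "twist": [0, 0, 0]},
    {"translation": [0, 0, 0], "twist": [0, 0, 0]},
    {"translation": [0, 0, 0], "twist": [0, 0, 0]},
    {"translation": [0, 0, 0], "twist": [0, 0, 0]},
    {"translation": [0, 0, -0.03], "twist": [0, 0, 0]},
    {"translation": [0, 0, -0.07], "twist": [0, 0, 0]},
    {"translation": [0, 0, -0.11], "twist": [0, 0, 0]},
    {"translation": [-0.03, 0, -0.15], "twist": [0, 0, 0]},
    {"translation": [-0.06, 0, -0.19], "twist": [0, 0, 0]},
    {"translation": [-0.06, 0, -0.22], "twist": [0, 0, 0]},
    {"translation": [-0.06, 0, -0.222], "twist": [0, 0, 0]},
    {"translation": [-0.06, 0, -0.222], "twist": [0, 0, 0]},
  ],
  gripper=1,
)

```text
time: 27.85
ee_pos: [0.566, 0.0293, 0.3901]
eef_rot: [179.9, -0.0, 85.0]
force: [-0.0, 0.1, -0.9]
width: 0.0929
grasp_force: 0.0
```

```bash
python3 - <<'E'
from h import *
look([.571,.089],.196,'w8')
rel(.389,-.411,.252,85)
E
```

```text
[0.566  0.0293 0.3901] [179.9  -0.   85. ] rim (array([0.5696, 0.09  ]), array([0.5696, 0.0901, 0.0289]), 0.1961, 731)
t [-0.4541 -0.1376  0.1364] twz 0.0 dist 0.494 T 27.9
```

Request:
move_arm(
  series=[
    {"translation": [-0.454, -0.138, 0.137], "twist": [0, 0, 0]},
    {"translation": [-0.454, -0.138, 0.137], "twist": [0, 0, 0]},
    {"translation": [-0.454, -0.138, 0.137], "twist": [0, 0, 0]},
    {"translation": [-0.454, -0.138, 0.137], "twist": [0, 0, 0]},
    {"translation": [-0.454, -0.138, 0.137], "twist": [0, 0, 0]},
    {"translation": [-0.454, -0.138, 0.137], "twist": [0, 0, 0]},
    {"translation": [-0.454, -0.138, 0.137], "twist": [0, 0, 0]},
    {"translation": [-0.454, -0.138, 0.137], "twist": [0, 0, 0]},
    {"translation": [-0.454, -0.138, 0.137], "twist": [0, 0, 0]},
    {"translation": [-0.454, -0.138, 0.137], "twist": [0, 0, 0]},
    {"translation": [-0.454, -0.138, 0.137], "twist": [0, 0, 0]},
    {"translation": [-0.454, -0.138, 0.137], "twist": [0, 0, 0]},
    {"translation": [-0.454, -0.138, 0.137], "twist": [0, 0, 0]},
    {"translation": [-0.454, -0.138, 0.137], "twist": [0, 0, 0]},
    {"translation": [-0.454, -0.138, 0.137], "twist": [0, 0, 0]},
  ],
)

```text
time: 29.4
ee_pos: [0.3895, -0.4101, 0.2526]
eef_rot: [180.0, 0.0, 85.1]
force: [0.1, 0.2, -0.4]
width: 0.0932
grasp_force: 0.0
```

```bash
python3 - <<'E'
from h import *
r=look([.3945,-.3505],.06,'w9')
c=r[1]; rel(c[0],c[1],.03,85)
E
```

```text
[ 0.3895 -0.4101  0.2526] [180.    0.   85.1] rim (array([ 0.3945, -0.351 ]), array([ 0.3946, -0.3509,  0.029 ]), 0.0602, 737)
t [5.960e-02 2.000e-04 2.226e-01] twz 0.002 dist 0.23 T 29.4
```

Request:
move_arm(
  series=[
    {"translation": [0.04, 0, 0.03], "twist": [0, 0, 0]},
    {"translation": [0.06, 0, 0.075], "twist": [0, 0, 0]},
    {"translation": [0.06, 0, 0.12], "twist": [0, 0, 0]},
    {"translation": [0.06, 0, 0.165], "twist": [0, 0, 0]},
    {"translation": [0.06, 0, 0.2], "twist": [0, 0, 0]},
    {"translation": [0.06, 0, 0.2225], "twist": [0, 0, 0]},
    {"translation": [0.06, 0, 0.2225], "twist": [0, 0, 0]},
    {"translation": [0.06, 0, 0.2225], "twist": [0, 0, 0]},
  ],
)

```text
time: 30.25
ee_pos: [0.3942, -0.351, 0.0303]
eef_rot: [180.0, -0.0, 85.1]
force: [0.3, 1.1, 0.7]
width: 0.0929
grasp_force: 0.0
```

Request:
move_arm(
  series=[
    {"translation": [0, 0, 0], "twist": [0, 0, 0]},
    {"translation": [0, 0, 0], "twist": [0, 0, 0]},
    {"translation": [0, 0, 0], "twist": [0, 0, 0]},
    {"translation": [0, 0, 0], "twist": [0, 0, 0]},
    {"translation": [0, 0, 0], "twist": [0, 0, 0]},
    {"translation": [0, 0, 0], "twist": [0, 0, 0]},
  ],
  gripper=0.3,
)

```text
time: 30.85
ee_pos: [0.394, -0.3514, 0.0301]
eef_rot: [180.0, 0.0, 85.0]
force: [0.4, 0.2, 3.2]
width: 0.0572
grasp_force: 30.0
```

```bash
python3 - <<'E'
from h import *
s=manip.sense();print(s['ee_pos'],s['eef_rot']);rel(.5698,.0897,.242,85)
E
```

```text
[ 0.39404269 -0.35140355  0.03007059] [1.79968319e+02 2.13900887e-02 8.50121339e+01]
t [ 0.4547  0.1367 -0.2119] twz 0.0 dist 0.52 T 30.9
```

Request:
move_arm(
  series=[
    {"translation": [0, 0, -0.045], "twist": [0, 0, 0]},
    {"translation": [0, 0, -0.09], "twist": [0, 0, 0]},
    {"translation": [0, 0, -0.135], "twist": [0, 0, 0]},
    {"translation": [0, 0, -0.18], "twist": [0, 0, 0]},
    {"translation": [0, 0, -0.212], "twist": [0, 0, 0]},
    {"translation": [0.455, 0.137, -0.212], "twist": [0, 0, 0]},
    {"translation": [0.455, 0.137, -0.212], "twist": [0, 0, 0]},
    {"translation": [0.455, 0.137, -0.212], "twist": [0, 0, 0]},
    {"translation": [0.455, 0.137, -0.212], "twist": [0, 0, 0]},
    {"translation": [0.455, 0.137, -0.212], "twist": [0, 0, 0]},
    {"translation": [0.455, 0.137, -0.212], "twist": [0, 0, 0]},
    {"translation": [0.455, 0.137, -0.212], "twist": [0, 0, 0]},
    {"translation": [0.455, 0.137, -0.212], "twist": [0, 0, 0]},
    {"translation": [0.455, 0.137, -0.212], "twist": [0, 0, 0]},
    {"translation": [0.455, 0.137, -0.212], "twist": [0, 0, 0]},
    {"translation": [0.455, 0.137, -0.212], "twist": [0, 0, 0]},
    {"translation": [0.455, 0.137, -0.212], "twist": [0, 0, 0]},
    {"translation": [0.455, 0.137, -0.212], "twist": [0, 0, 0]},
    {"translation": [0.455, 0.137, -0.212], "twist": [0, 0, 0]},
  ],
)

```text
time: 32.75
ee_pos: [0.5696, 0.0888, 0.2417]
eef_rot: [-180.0, 0.0, 84.9]
force: [0.7, 0.2, -0.0]
width: 0.0571
grasp_force: 30.0
```

```bash
python3 - <<'E'
from h import *
s=manip.sense();print(s['ee_pos'],s['eef_rot'],s['width']);rel(.57,.0895,.1985,85)
E
```

```text
[0.56961931 0.0888459  0.24169425] [-1.79998490e+02  1.45023842e-02  8.49158772e+01] 0.057051238200402254
t [0.0007 0.0003 0.0432] twz -0.001 dist 0.043 T 32.8
```

Request:
move_arm(
  series=[
    {"translation": [0.0005, 0, 0.01], "twist": [0, 0, 0]},
    {"translation": [0.0005, 0, 0.02], "twist": [0, 0, 0]},
    {"translation": [0.0005, 0, 0.03], "twist": [0, 0, 0]},
    {"translation": [0.0005, 0, 0.038], "twist": [0, 0, 0]},
    {"translation": [0.0005, 0, 0.043], "twist": [0, 0, 0]},
    {"translation": [0.0005, 0, 0.043], "twist": [0, 0, 0]},
  ],
)

```text
time: 33.35
ee_pos: [0.5701, 0.0907, 0.1986]
eef_rot: [180.0, -0.0, 85.0]
force: [-0.1, -0.2, -0.3]
width: 0.0573
grasp_force: 30.0
```

Request:
move_arm(
  series=[
    {"translation": [0, 0, 0], "twist": [0, 0, 0]},
    {"translation": [0, 0, 0], "twist": [0, 0, 0]},
    {"translation": [0, 0, 0], "twist": [0, 0, 0]},
    {"translation": [0, 0, 0], "twist": [0, 0, 0]},
    {"translation": [0, 0, 0], "twist": [0, 0, 0]},
    {"translation": [0, 0, -0.03], "twist": [0, 0, 0]},
    {"translation": [0, 0, -0.07], "twist": [0, 0, 0]},
    {"translation": [0, 0, -0.11], "twist": [0, 0, 0]},
    {"translation": [-0.03, 0, -0.15], "twist": [0, 0, 0]},
    {"translation": [-0.06, 0, -0.19], "twist": [0, 0, 0]},
    {"translation": [-0.06, 0, -0.22], "twist": [0, 0, 0]},
    {"translation": [-0.06, 0, -0.222], "twist": [0, 0, 0]},
    {"translation": [-0.06, 0, -0.222], "twist": [0, 0, 0]},
  ],
  gripper=1,
)

```text
time: 34.65
ee_pos: [0.5651, 0.0308, 0.4216]
eef_rot: [179.9, -0.0, 85.0]
force: [0.4, -0.2, -0.6]
width: 0.093
grasp_force: 0.0
```

```bash
python3 - <<'E'
from h import *
look([.57,.09],.228,'w10')
im,d=snap('scene','scene2')
cv2.imwrite('pics/s2c.png',cv2.resize(im[120:340,180:420,::-1],None,fx=2.4,fy=2.4))
E
```

```text
[0.5651 0.0308 0.4216] [179.9  -0.   85. ] rim (array([0.5691, 0.0912]), array([0.5694, 0.0911, 0.0289]), 0.2281, 736)
```

View pics/s2c.png

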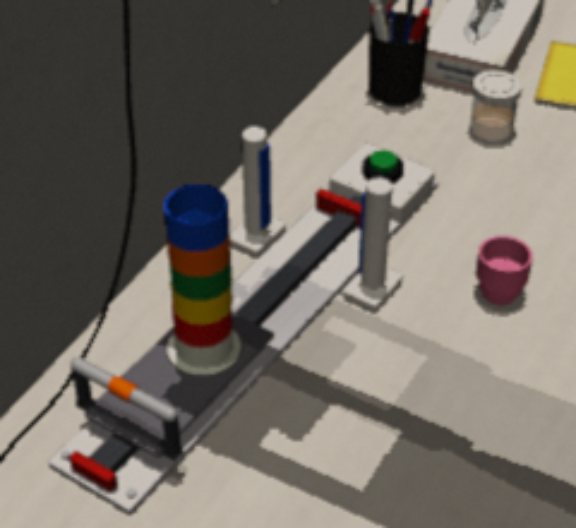

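The stack shows blue, orange, green, yellow, red and white in line at (200,270), with its top rim at z 0.228, so it is fully nested. Pink and the jar haven't moved. Now I'll go behind the push bar.

```bash
python3 - <<'E'
from h import *
rel(.5868,.2465,.42,84.8)
E
```

```text
t [ 0.2164  0.0037 -0.0011] twz 0.004 dist 0.216 T 34.8
```

Request:
move_arm(
  series=[
    {"translation": [0.04, 0.001, 0], "twist": [0, 0, 0.004]},
    {"translation": [0.085, 0.002, 0], "twist": [0, 0, 0.004]},
    {"translation": [0.13, 0.003, 0], "twist": [0, 0, 0.004]},
    {"translation": [0.175, 0.003, 0], "twist": [0, 0, 0.004]},
    {"translation": [0.216, 0.003, 0], "twist": [0, 0, 0.004]},
    {"translation": [0.216, 0.003, 0.01], "twist": [0, 0, 0.004]},
    {"translation": [0.216, 0.003, 0.05], "twist": [0, 0, 0.004]},
    {"translation": [0.216, 0.003, 0.09], "twist": [0, 0, 0.004]},
    {"translation": [0.216, 0.003, 0.13], "twist": [0, 0, 0.004]},
    {"translation": [0.216, 0.003, 0.17], "twist": [0, 0, 0.004]},
    {"translation": [0.216, 0.003, 0.21], "twist": [0, 0, 0.004]},
    {"translation": [0.216, 0.003, 0.22], "twist": [0, 0, 0.004]},
    {"translation": [0.216, 0.003, 0.22], "twist": [0, 0, 0.004]},
  ],
  gripper=0,
)

```text
time: 36.05
ee_pos: [0.5843, 0.2451, 0.1974]
eef_rot: [-179.7, 0.1, 84.8]
force: [0.2, -0.5, 0.6]
width: 0.0002
grasp_force: 0.0
```

```bash
python3 - <<'E'
from h import *
rel(.5868,.2465,.075,84.8)
im,d=snap('wrist','w11')
E
```

```text
t [0.0017 0.0024 0.1224] twz -0.0 dist 0.122 T 36.0
```

View pics/w11.png

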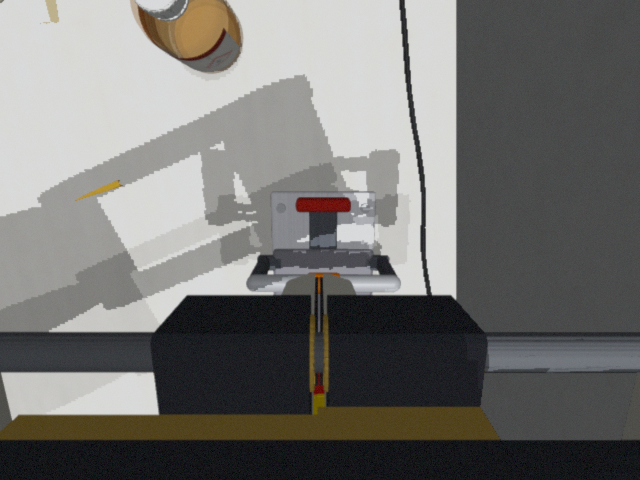

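```bash
python3 - <<'E'
from h import *
from scipy.spatial.transform import Rotation as Ro
s=manip.sense();im,d=manip.get_image('wrist')
m=manip.camera_model('wrist');K=np.array(m['intrinsics']);T=np.array(m['tool_from_camera']);R=Ro.from_euler('xyz',s['eef_rot'],degrees=True).as_matrix()
o=np.array([.5725,.0891]);e=np.array([.0906,.9959])
print(s['ee_pos'])
for u in (300,345):
  for v in list(range(188,300,5)):
    dd=d[v,u];X=R@(T[:3,:3]@(np.linalg.solve(K,[u,v,1.])*dd)+T[:3,3])+s['ee_pos']
    print(u,v,'rail y',round(.08+float((X[:2]-o)@e),4),'z',round(X[2],3),end=' | ')
  print()
E
```

```text
[0.58589717 0.2456185  0.20042213]
300 188 rail y 0.2636 z 0.001 | 300 193 rail y 0.26 z 0.011 | 300 198 rail y 0.2565 z 0.02 | 300 203 rail y 0.2531 z 0.029 | 300 208 rail y 0.249 z 0.032 | 300 213 rail y 0.2408 z 0.012 | 300 218 rail y 0.2356 z 0.01 | 300 223 rail y 0.2306 z 0.009 | 300 228 rail y 0.2258 z 0.01 | 300 233 rail y 0.2209 z 0.011 | 300 238 rail y 0.2159 z 0.011 | 300 243 rail y 0.2111 z 0.012 | 300 248 rail y 0.2054 z 0.01 | 300 253 rail y 0.208 z 0.036 | 300 258 rail y 0.2033 z 0.036 | 300 263 rail y 0.1987 z 0.037 | 300 268 rail y 0.1937 z 0.037 | 300 273 rail y 0.1889 z 0.037 | 300 278 rail y 0.2457 z 0.206 | 300 283 rail y 0.2461 z 0.213 | 300 288 rail y 0.3047 z 0.367 | 300 293 rail y 0.2461 z 0.225 | 300 298 rail y 0.273 z 0.293 | 
345 188 rail y 0.2635 z 0.0 | 345 193 rail y 0.2597 z 0.009 | 345 198 rail y 0.2559 z 0.016 | 345 203 rail y 0.2532 z 0.03 | 345 208 rail y 0.2488 z 0.031 | 345 213 rail y 0.2404 z 0.009 | 345 218 rail y 0.2358 z 0.011 | 345 223 rail y 0.2306 z 0.01 | 345 228 rail y 0.2259 z 0.011 | 345 233 rail y 0.2207 z 0.01 | 345 238 rail y 0.2158 z 0.01 | 345 243 rail y 0.2109 z 0.011 | 345 248 rail y 0.2055 z 0.01 | 345 253 rail y 0.2077 z 0.035 | 345 258 rail y 0.2035 z 0.037 | 345 263 rail y 0.1984 z 0.036 | 345 268 rail y 0.1936 z 0.037 | 345 273 rail y 0.1886 z 0.036 | 345 278 rail y 0.2031 z 0.089 | 345 283 rail y 0.2461 z 0.213 | 345 288 rail y 0.2462 z 0.219 | 345 293 rail y 0.2464 z 0.225 | 345 298 rail y 0.2728 z 0.292 |
```

By seat–lamps (0.2006 m against 0.200) and seat–button (0.347 m against 0.348), the carriage is at travel 0. The bar centre is at (324,283), about 2 mm to tool +y. I'll descend behind it and push.

Request:
move_arm(
  series=[
    {"translation": [0, 0.002, 0.04], "twist": [0, 0, 0]},
    {"translation": [0, 0.002, 0.08], "twist": [0, 0, 0]},
    {"translation": [0, 0.002, 0.115], "twist": [0, 0, 0]},
    {"translation": [0, 0.002, 0.125], "twist": [0, 0, 0]},
    {"translation": [0, 0.002, 0.125], "twist": [0, 0, 0]},
    {"translation": [-0.007, 0.002, 0.125], "twist": [0, 0, 0]},
    {"translation": [-0.014, 0.002, 0.125], "twist": [0, 0, 0]},
    {"translation": [-0.019, 0.002, 0.125], "twist": [0, 0, 0]},
    {"translation": [-0.022, 0.002, 0.125], "twist": [0, 0, 0]},
    {"translation": [-0.025, 0.002, 0.125], "twist": [0, 0, 0]},
    {"translation": [-0.029, 0.002, 0.125], "twist": [0, 0, 0]},
    {"translation": [-0.034, 0.002, 0.125], "twist": [0, 0, 0]},
    {"translation": [-0.039, 0.002, 0.125], "twist": [0, 0, 0]},
    {"translation": [-0.044, 0.002, 0.125], "twist": [0, 0, 0]},
    {"translation": [-0.049, 0.002, 0.125], "twist": [0, 0, 0]},
    {"translation": [-0.054, 0.002, 0.125], "twist": [0, 0, 0]},
    {"translation": [-0.059, 0.002, 0.125], "twist": [0, 0, 0]},
  ],
)

```text
time: 37.85
ee_pos: [0.583, 0.1864, 0.0756]
eef_rot: [-180.0, 0.0, 84.8]
force: [0.9, 2.1, 0.6]
width: 0.0007
grasp_force: 1.1
```

```bash
python3 - <<'E'
from h import *
e=np.array([.0906,.9959]); b=np.array([.5832,.2066]); f=b+e*(.0157-.2)
print(manip.sense()['force']); rel(f[0],f[1],.075,84.8)
E
```

```text
[0.90311919 2.13490716 0.63483332]
t [-0.1642 -0.0015  0.0006] twz -0.0 dist 0.164 T 37.9
```

Force is 2.1 N, so it is running freely. I'll carry on and slow down before the end.

Request:
move_arm(
  series=[
    {"translation": [-0.006, 0, 0], "twist": [0, 0, 0]},
    {"translation": [-0.013, 0, 0], "twist": [0, 0, 0]},
    {"translation": [-0.021, -0.0005, 0], "twist": [0, 0, 0]},
    {"translation": [-0.029, -0.0005, 0], "twist": [0, 0, 0]},
    {"translation": [-0.037, -0.0005, 0], "twist": [0, 0, 0]},
    {"translation": [-0.045, -0.0005, 0], "twist": [0, 0, 0]},
    {"translation": [-0.053, -0.0005, 0], "twist": [0, 0, 0]},
    {"translation": [-0.061, -0.001, 0], "twist": [0, 0, 0]},
    {"translation": [-0.069, -0.001, 0], "twist": [0, 0, 0]},
    {"translation": [-0.077, -0.001, 0], "twist": [0, 0, 0]},
    {"translation": [-0.085, -0.001, 0], "twist": [0, 0, 0]},
    {"translation": [-0.093, -0.001, 0], "twist": [0, 0, 0]},
    {"translation": [-0.101, -0.001, 0], "twist": [0, 0, 0]},
    {"translation": [-0.109, -0.001, 0], "twist": [0, 0, 0]},
    {"translation": [-0.117, -0.001, 0], "twist": [0, 0, 0]},
    {"translation": [-0.125, -0.001, 0], "twist": [0, 0, 0]},
    {"translation": [-0.132, -0.001, 0], "twist": [0, 0, 0]},
    {"translation": [-0.138, -0.001, 0], "twist": [0, 0, 0]},
    {"translation": [-0.143, -0.001, 0], "twist": [0, 0, 0]},
    {"translation": [-0.147, -0.001, 0], "twist": [0, 0, 0]},
  ],
)

```text
time: 39.85
ee_pos: [0.5685, 0.0402, 0.0756]
eef_rot: [-180.0, 0.0, 84.8]
force: [2.3, 2.6, 1.6]
width: 0.0007
grasp_force: 1.1
```

Request:
move_arm(
  series=[
    {"translation": [-0.003, 0, 0], "twist": [0, 0, 0]},
    {"translation": [-0.006, 0, 0], "twist": [0, 0, 0]},
    {"translation": [-0.009, 0, 0], "twist": [0, 0, 0]},
    {"translation": [-0.011, 0, 0], "twist": [0, 0, 0]},
    {"translation": [-0.013, 0, 0], "twist": [0, 0, 0]},
  ],
)

```text
time: 40.35
ee_pos: [0.5674, 0.0276, 0.0756]
eef_rot: [-180.0, 0.0, 84.8]
force: [1.0, 2.9, 0.5]
width: 0.0007
grasp_force: 1.1
```

Computed home is at TCP y of about 0.023. I'll feel for the stop in 1–2 mm steps.

Request:
move_arm(
  series=[
    {"translation": [-0.002, 0, 0], "twist": [0, 0, 0]},
    {"translation": [-0.004, 0, 0], "twist": [0, 0, 0]},
    {"translation": [-0.005, 0, 0], "twist": [0, 0, 0]},
    {"translation": [-0.006, 0, 0], "twist": [0, 0, 0]},
  ],
)

```text
time: 40.75
ee_pos: [0.5674, 0.0245, 0.0762]
eef_rot: [180.0, -0.3, 84.8]
force: [0.5, 18.0, 3.3]
width: 0.0002
grasp_force: 8.8
```

Request:
move_arm(
  series=[
    {"translation": [0.02, 0, 0], "twist": [0, 0, 0]},
    {"translation": [0.045, 0, 0], "twist": [0, 0, 0]},
    {"translation": [0.05, 0, -0.04], "twist": [0, 0, 0]},
    {"translation": [0.05, 0, -0.09], "twist": [0, 0, 0]},
    {"translation": [0.05, 0, -0.14], "twist": [0, 0, 0]},
    {"translation": [0.05, 0, -0.19], "twist": [0, 0, 0]},
    {"translation": [0.05, 0, -0.24], "twist": [0, 0, 0]},
    {"translation": [0.05, 0, -0.29], "twist": [0, 0, 0]},
    {"translation": [0.05, 0, -0.34], "twist": [0, 0, 0]},
    {"translation": [0.01, 0, -0.345], "twist": [0, 0, 0]},
    {"translation": [-0.04, 0, -0.345], "twist": [0, 0, 0]},
    {"translation": [-0.09, 0, -0.345], "twist": [0, 0, 0]},
    {"translation": [-0.14, 0, -0.345], "twist": [0, 0, 0]},
    {"translation": [-0.19, 0, -0.345], "twist": [0, 0, 0]},
    {"translation": [-0.197, 0, -0.345], "twist": [0, 0, 0]},
    {"translation": [-0.197, 0, -0.345], "twist": [0, 0, 0]},
    {"translation": [-0.197, 0, -0.345], "twist": [0, 0, 0]},
  ],
)

```text
time: 42.45
ee_pos: [0.5491, -0.1738, 0.4206]
eef_rot: [-180.0, -0.0, 84.8]
force: [-0.8, 0.1, 0.9]
width: 0.0004
grasp_force: 0.0
```

```bash
python3 - <<'E'
from h import *
look([.552,-.11],.228,'w12')
rel(.533,-.316,.3,84.8)
E
```

```text
[ 0.5491 -0.1738  0.4206] [-180.    -0.    84.8] rim (array([ 0.5509, -0.1074]), array([ 0.5509, -0.1075,  0.029 ]), 0.2281, 752)
t [-0.1436 -0.0034  0.1207] twz 0.001 dist 0.188 T 42.5
```

View pics/w12.png

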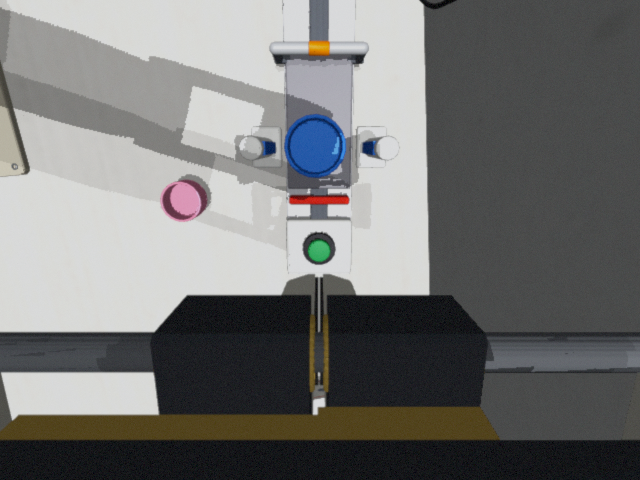

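The stack sits between the lamps at (316,146) with its rim still at z 0.228, and it moved 199.4 mm. The button is at (319,249).

```bash
python3 - <<'E'
from h import *
s=manip.sense();b=ww(319,250,.056,s);print(b)
rel(b[0],b[1],.07,84.8)
E
```

```text
[ 0.54209591 -0.25567089  0.056     ]
t [-8.270e-02  3.000e-04  3.507e-01] twz 0.001 dist 0.36 T 42.5
```

Request:
move_arm(
  series=[
    {"translation": [-0.045, 0, 0], "twist": [0, 0, 0]},
    {"translation": [-0.084, 0, 0.02], "twist": [0, 0, 0]},
    {"translation": [-0.084, 0, 0.06], "twist": [0, 0, 0]},
    {"translation": [-0.084, 0, 0.1], "twist": [0, 0, 0]},
    {"translation": [-0.084, 0, 0.14], "twist": [0, 0, 0]},
    {"translation": [-0.084, 0, 0.18], "twist": [0, 0, 0]},
    {"translation": [-0.084, 0, 0.22], "twist": [0, 0, 0]},
    {"translation": [-0.084, 0, 0.26], "twist": [0, 0, 0]},
    {"translation": [-0.084, 0, 0.3], "twist": [0, 0, 0]},
    {"translation": [-0.084, 0, 0.33], "twist": [0, 0, 0]},
    {"translation": [-0.084, 0, 0.35], "twist": [0, 0, 0]},
    {"translation": [-0.084, 0, 0.355], "twist": [0, 0, 0]},
    {"translation": [-0.084, 0, 0.36], "twist": [0, 0, 0]},
    {"translation": [-0.084, 0, 0.365], "twist": [0, 0, 0]},
    {"translation": [-0.084, 0, 0.368], "twist": [0, 0, 0]},
    {"translation": [-0.084, 0, 0.371], "twist": [0, 0, 0]},
  ],
)

```text
time: 44.1
ee_pos: [0.5426, -0.2583, 0.051]
eef_rot: [179.9, 0.0, 84.8]
force: [0.3, 2.0, 4.2]
width: 0.0001
grasp_force: 1.8
```

Request:
move_arm(
  series=[
    {"translation": [0, 0, 0.001], "twist": [0, 0, 0]},
    {"translation": [0, 0, 0.001], "twist": [0, 0, 0]},
    {"translation": [0, 0, 0.001], "twist": [0, 0, 0]},
  ],
)

```text
time: 44.4
ee_pos: [0.5426, -0.2583, 0.0503]
eef_rot: [179.9, 0.0, 84.8]
force: [0.6, 4.1, 6.1]
width: 0.0005
grasp_force: 3.4
```

Request:
move_arm(
  series=[
    {"translation": [0, 0, 0.001], "twist": [0, 0, 0]},
    {"translation": [0, 0, 0.002], "twist": [0, 0, 0]},
    {"translation": [0, 0, 0.002], "twist": [0, 0, 0]},
    {"translation": [0, 0, 0.002], "twist": [0, 0, 0]},
  ],
)

```text
time: 44.8
ee_pos: [0.5427, -0.2584, 0.05]
eef_rot: [179.8, 0.0, 84.8]
force: [-4.7, 7.2, 20.4]
width: 0.0006
grasp_force: 10.1
```

Force rose to 20 N at z 0.050, so the button is bottomed. I'll let go and rise.

Request:
move_arm(
  series=[
    {"translation": [0, 0, -0.01], "twist": [0, 0, 0]},
    {"translation": [0, 0, -0.03], "twist": [0, 0, 0]},
    {"translation": [0, 0, -0.07], "twist": [0, 0, 0]},
    {"translation": [0, 0, -0.11], "twist": [0, 0, 0]},
    {"translation": [0, 0, -0.15], "twist": [0, 0, 0]},
    {"translation": [0, 0, -0.19], "twist": [0, 0, 0]},
    {"translation": [-0.05, 0, -0.23], "twist": [0, 0, 0]},
    {"translation": [-0.06, 0, -0.25], "twist": [0, 0, 0]},
    {"translation": [-0.06, 0, -0.25], "twist": [0, 0, 0]},
    {"translation": [-0.06, 0, -0.25], "twist": [0, 0, 0]},
  ],
)

```text
time: 45.8
ee_pos: [0.536, -0.3187, 0.2973]
eef_rot: [179.9, 0.0, 84.7]
force: [0.4, 0.4, -0.1]
width: 0.0005
grasp_force: 0.0
```

```bash
python3 - <<'E'
from h import *
im,d=snap('scene','scene3')
cv2.imwrite('pics/s3c.png',cv2.resize(im[100:340,180:440,::-1],None,fx=2.4,fy=2.4))
E
```

```text
(no output)
```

View pics/s3c.png

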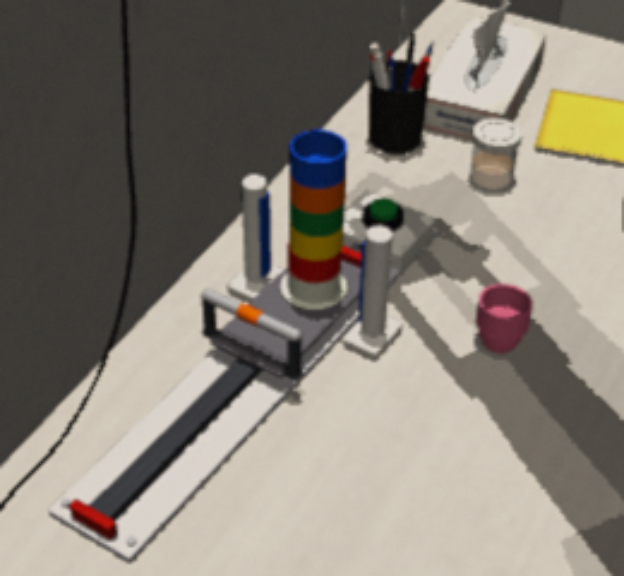

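The five-cup stack stands straight between the lamps at (317,215), the button at (383,214) is released, and the jar and pink cup are untouched. Handing in.

```bash
python3 -c "
from station import manip
print(manip.sign_off())"
```

```text
the job is handed in; nothing more can be done
None
```

The job is handed in at about 46 s of the 208 s allowed: all five cups are nested on the holder, the carriage is home (199.4 mm measured of 200), the start button was pressed right down and released, and the bottle and jar were left alone; the verdict itself was not shown.

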